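Fit the packing block that fills the trimming jig

TASK

The trimming jig has a low channel with a stop pinned across it at one of three depths. Find out, by feeling or looking, how deep the stop is, and take the one wooden packing block (short, medium or long) that exactly fills the channel. Slide that block in through the open mouth, under the lips, until it bears on the stop with the stop's feeler pin pressed in and its outer end flush with the front of the jig; let go and leave the two clay cups and the plaster plug undisturbed.

Things in the scene. Friction and masses are not known exactly. Their poses are not given: they have to be found in the camera images.
- jig: jig fixed to the bench: two wooden rails with aluminium lips, 150 mm long, 95 mm wide, 37 mm high. Foot plates 9 mm high reach out to y = +-71 mm at x = 55 to 115 mm. Origin: on the bench at the middle of the open mouth, in the plane of the rails' front ends; +x runs into the channel, away from the robot; z up.
- mouth (a point): middle of the open mouth, 15 mm above the bench, axes as the jig's. The channel is 59 mm wide between the rails, its floor is the bench; the lips overhang each side from 32 to 37 mm high. A block enters only here, endways.
- slot (a point): point in the 44 mm wide slot between the lips, open from above along the whole channel, 25 mm in from the mouth, at the lips' top (37 mm high). A shut gripper's fingertips fit down through the slot; the channel is empty here and up to the stop.
- rear (a point): fixed point on the jig's rear crosspiece, 142 mm in, axes as the jig's. Ahead of it a rigid steel stop closes the channel: a tongue 40 mm wide, from 2 to 38 mm high, on an 88 mm wide bridge plate across the lips (top of screws 49 mm high). The tongue's front face is 72, 84 or 96 mm in from the mouth; which is not given: feel it or see it.
- block_short: loose plain wooden packing block, 72 mm long (x) x 56 mm wide (y) x 30 mm high, vertical corners rounded to 8 mm radius, 0.13 to 0.25 kg. The three blocks are alike but for length. Origin: centre of its underside; z up; both ends are the same.
- block_medium: loose plain wooden packing block, 84 mm long (x) x 56 mm wide (y) x 30 mm high, vertical corners rounded to 8 mm radius, 0.13 to 0.25 kg. The three blocks are alike but for length. Origin: centre of its underside; z up; both ends are the same.
- block_long: loose plain wooden packing block, 96 mm long (x) x 56 mm wide (y) x 30 mm high, vertical corners rounded to 8 mm radius, 0.13 to 0.25 kg. The three blocks are alike but for length. Origin: centre of its underside; z up; both ends are the same.
- feeler (a joint): brass feeler pin of the stop, 10 mm diameter, axis 16 mm above the bench in the middle of the channel; stands 6 mm out of the tongue's front face at 0 and yields along the channel, value in m pressed in; about 0.006 when a block bears on the tongue. Weak return spring (under 0.5 N), far weaker than the friction of a block on the bench.
- cup: unglazed clay cup, 68 mm across, 62 mm high, bystander; origin centre of its underside
- plug: plaster plug, 30 mm across, 28 mm high, bystander; origin centre of its underside
- small_cup: smaller unglazed clay cup, 62 mm across, 55 mm high, bystander; origin centre of its underside
Not all that is in view belongs to the job. What is shaped like the part that bears feeler but purple or turquoise is not meant.

How it is judged (in metres and radians):
At the end, for the whole second after the job is handed in: A block lies at rest in the channel, flat and in line with it (4 mm sideways, 0.08 rad), its outer end flush with the front of the jig within 3 mm, and the feeler pin is pressed in by more than 3.5 mm; only the block as long as the stop is deep can do both (value of joint feeler above 0.0035 m and ((x of block_short in the frame of jig between 0.033 and 0.039 m and y of block_short in the frame of jig between -0.004 and 0.004 m and z of block_short in the frame of jig below 0.004 m and angle between the x axis of block_short and the x axis of jig, either way round below 0.08 rad and linear speed of block_short below 0.01 m/s) or (x of block_medium in the frame of jig between 0.039 and 0.045 m and y of block_medium in the frame of jig between -0.004 and 0.004 m and z of block_medium in the frame of jig below 0.004 m and angle between the x axis of block_medium and the x axis of jig, either way round below 0.08 rad and linear speed of block_medium below 0.01 m/s) or (x of block_long in the frame of jig between 0.045 and 0.051 m and y of block_long in the frame of jig between -0.004 and 0.004 m and z of block_long in the frame of jig below 0.004 m and angle between the x axis of block_long and the x axis of jig, either way round below 0.08 rad and linear speed of block_long below 0.01 m/s))); the robot touches nothing.
It fails at once if the cup is shifted by more than 20 mm or tipped (distance of cup from where it was at the start of the episode above 0.02 m or angle between cup's own z axis and vertical above 0.35 rad).
It fails at once if the plug is shifted by more than 20 mm or tipped (distance of plug from where it was at the start of the episode above 0.02 m or angle between plug's own z axis and vertical above 0.35 rad).
It fails at once if the small cup is shifted by more than 20 mm or tipped (distance of small_cup from where it was at the start of the episode above 0.02 m or angle between small_cup's own z axis and vertical above 0.35 rad).
It also fails if it takes over 67 s, if anything falls off the work surface, if the arm or the gripper's body presses on something with over 40 N, if the wrist force passes 120 N, or if a joint passes its speed limit or range.

ROBOT

A 7-joint arm with a two-finger parallel gripper is mounted at the origin on a cart in front of the work surface, level with it; the furniture and walls round the work are solid. World frame = base frame: x ahead of the robot, y to its left, z up, the work surface at z = 0. Lengths are in m, angles in degrees, forces in N, time in s.
With the tool pointing down it reaches from about 0.425 to 0.95 m from the base axis. Payload 4.7 kg.
Tool frame: the origin (TCP) lies between the finger pads; the fingertips stand 14 mm ahead of it and the grasp point (between the pads) lies 5 mm behind it; z points along the fingers, y is the line along which they close (so a half turn about z gives the same grasp; the last joint's range is limited). The gripper opens to 87 mm and grips with 3 to 60 N. Pads are 19 mm wide; open, the fingers measure 117 mm over their backs; the gripper's body (75 mm by 190 mm) begins 51 mm behind the grasp point.
Start: joints at [75.407, 26.849, -2.785, 87.806, 1.381, 65.374, -4.715], TCP at [0.151, -0.658, 0.237] pointing down, gripper open.
Joint ranges: [-148.3, 148.3], [-19.14, 114.17], [-79.39, 73.82], [5.75, 140.21], [-59.74, 239.74], [12.07, 113.84], [-152.46, 152.46]. Speed limits (degrees/s): [147.25, 147.25, 180, 180, 180, 180, 180].

INTERFACE

Orientations are given as a 3x3 rotation matrix whose columns are the frame's x, y, z axes.
In Python, from station import * gives the robot as it stands.
- The arm moves only by the shell command python3 -m creep 'ROWS' [OPENING] [FORCE]. ROWS is JSON, a list of rows, each an object with "xyz": the shift along the world's x, y, z in mm, a list of three; "yaw": the turn about the world's z in rad. In form: [{"xyz": [x, y, z], "yaw": yaw}, ...]. A call has 1 to 20 rows; each row is the pose to reach, as a shift and turn from the pose commanded when the call began; what a row does not reach only later rows make up. A row lasts 1/12 s, in which the tool goes at most 41.7 mm and 7.16 degrees, less where a joint would pass 70% of its speed; a pose out of reach is approached as far as the arm can. A call with a gripper value outside its range is refused whole. OPENING is the finger opening in mm, from 0 to 87, set as the call begins (- or left out, the last holds). The fingers move at their own pace and stop on an object; FORCE is the grip in N (left out, the last holds). Time passes only in rows, so rows that repeat a pose let the fingers close. It gives the time, the measured TCP pose, the force, the opening and the grip force at its end, in the units of the state.
- sense(): the state, without advancing time (a new reading comes with each control period).
- snapshot(name): name is "scene" or "top" or "wrist"; returns (picture, depth): 480x640x3 uint8, blue, green, red; 480x640 float32, m along the optical axis (not along the pixel's ray), 0 where there is no reading.
- camera_model(name): a dict with "K" (3x3 intrinsics, pixels), "rvec" (rotation vector, rad) and "tvec" (3), from world to camera coordinates, as OpenCV has them. Camera axes: x right, y down, z forward; pixel columns grow to the right and rows downward; lengths in m; the calibration is good to about 2 mm. The wrist camera is an equidistant fisheye: a pixel r from the principal point sees the ray r / f radians off the axis. A picture is of the moment at which its call begins: read the wrist's pose just before it. camera_model takes no time and is no camera call; for the wrist camera it gives the pose at the moment of the call.
- job_done(): hands the job in; it is judged then, once.
The state is a dict: "time_s": time; "joints": joint angles; "joint_velocities": joint speeds; "joint_torque": joint torques, N m; "position": TCP position; "orientation": TCP orientation; "contact_force": force on the tool from outside, world axes, zero at the start; "torque": the same for the moment, N m; "grip_width": opening from 0.0 (shut) to 1.0 (fully open); "grip_force": force on a finger pad.
Only numpy, scipy, OpenCV 4.12 (cv2) and the standard library are available. Lean on these libraries where they do the work, as an engineer would, in place of code of your own. Each camera call takes 0.05 s, during which the arm holds its last target. There are 200 camera calls.

## Working session

There is one attempt and no reset: what is moved stays moved. The work goes in short steps, Python scripts to look and compute and a shell command to move; the robot and the scene stay as the last step left them, time stands still between calls to the robot, and variables do not carry over. Pictures are saved under pics/ and viewed, at most 10 in all, crops included, and the job is handed in when it is done.

```bash
mkdir -p pics; ls
python3 - <<'E'
from station import *
import cv2,numpy as np
for n in("scene","top"):
    p,d=snapshot(n); cv2.imwrite(f"pics/{n}0.png",p); np.save(f"pics/{n}0.npy",d)
    m=camera_model(n); R=cv2.Rodrigues(np.array(m["rvec"],float))[0]; print(n,m["K"],(-R.T@np.array(m["tvec"]).ravel()).round(3),R.round(2).tolist(),(d>0).mean())
s=sense();print(s["time_s"],s["position"],s["orientation"])
E
```

```text
pics
scene [[624.06413826   0.         322.02059315]
 [  0.         624.06413826 242.21510952]
 [  0.           0.           1.        ]] [-0.392  0.723  1.237] [[-0.62, -0.79, -0.02], [-0.55, 0.45, -0.71], [0.57, -0.43, -0.71]] 0.9959375
top [[450.48624962   0.         324.37318744]
 [  0.         450.48624962 240.62340821]
 [  0.           0.           1.        ]] [ 0.382 -0.02   1.117] [[-0.01, -1.0, -0.03], [-0.99, 0.02, -0.17], [0.17, 0.03, -0.98]] 0.9960123697916666
0.1 [ 0.15105715 -0.65737786  0.2356229 ] [[ 9.74591526e-01  2.23989185e-01 -4.49365449e-04]
 [ 2.23989624e-01 -9.74590144e-01  1.64315432e-03]
 [-6.98983422e-05 -1.70205747e-03 -9.99998549e-01]]
```

View pics/top0.png

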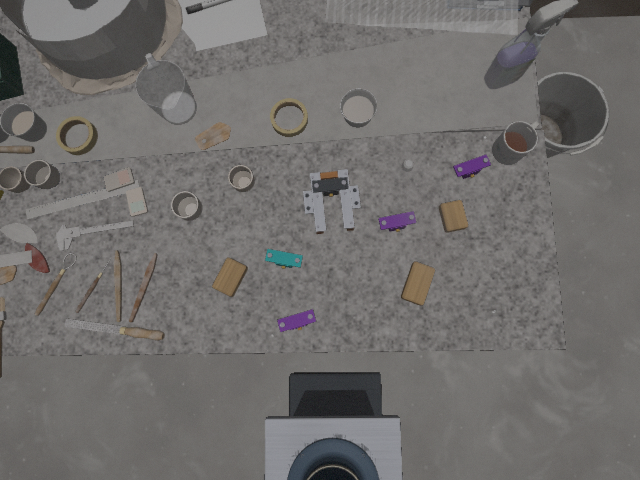

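View pics/scene0.png

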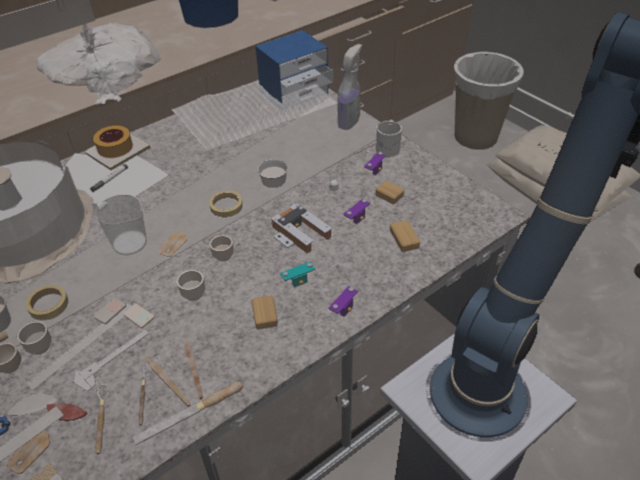

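The top view shows the jig at about (331,200), with its mouth toward the robot near (335,230). The blocks are at (230,277), (418,283) and (454,216), the cups at (186,206) and (240,178), and the plug at (408,164). The purple and turquoise stops are decoys.

```bash
cat > h.py <<'E'
import cv2,numpy as np
from station import *
def model(n):
    m=camera_model(n); R=cv2.Rodrigues(np.array(m["rvec"],float))[0]
    return np.array(m["K"],float),R,np.array(m["tvec"],float).ravel()
def rays(M,uv,fish=False):
    K,R,t=M; uv=np.atleast_2d(np.array(uv,float))
    x=(uv-K[:2,2])/[K[0,0],K[1,1]]
    if fish:
        r=np.linalg.norm(x,axis=1,keepdims=True)+1e-12
        d=np.hstack([x/r*np.sin(r),np.cos(r)])
    else: d=np.hstack([x,np.ones((len(x),1))])
    return -R.T@t, d@R      # origin, dirs in world
def on_plane(M,uv,z,fish=False):
    o,d=rays(M,uv,fish); return o+d*((z-o[2])/d[:,2])[:,None]
def cross(Ma,ua,Mb,ub,fa=False,fb=False):
    A=[];B=[]
    for M,u,f in((Ma,ua,fa),(Mb,ub,fb)):
        o,d=rays(M,u,f); d=d[0]/np.linalg.norm(d[0]); P=np.eye(3)-np.outer(d,d); A.append(P);B.append(P@o)
    return np.linalg.lstsq(np.vstack(A),np.hstack(B),rcond=None)[0]
def rect(pts):  # world xy points -> centre, long, short (mm), yaw of long axis deg
    (c,(w,h),a)=cv2.minAreaRect((pts[:,:2]*1000).astype(np.float32))
    if w<h: w,h,a=h,w,a+90
    return np.round(c,1),round(w,1),round(h,1),round((a+90)%180-90,1)
E
python3 - <<'E'
from h import *
M={n:model(n) for n in("scene","top")}; C={}
for n in M:
    p=cv2.imread(f"pics/{n}0.png"); hsv=cv2.cvtColor(p,cv2.COLOR_BGR2HSV); d=np.load(f"pics/{n}0.npy")
    m=cv2.inRange(hsv,(8,90,60),(22,255,255)); m=cv2.morphologyEx(m,cv2.MORPH_OPEN,np.ones((3,3)))
    for c in cv2.findContours(m,0,1)[0]:
        if cv2.contourArea(c)<150: continue
        c=c.reshape(-1,2); P=on_plane(M[n],c,.03); u=c.mean(0)
        if not(-.5<P[:,1].mean()<.5 and .3<P[:,0].mean()<.9):continue
        K,R,t=M[n]; o,r=rays(M[n],c.mean(0)); q=o+r[0]*d[int(u[1]),int(u[0])]
        print(n,u.round(),rect(P),"depth pt",(q*1000).round())
p=cv2.imread("pics/top0.png"); cv2.imwrite("pics/jig0.png",cv2.resize(p[155:245,285:375],None,fx=6,fy=6,interpolation=cv2.INTER_CUBIC))
for nm,uv,z in(("cup",(186,202),.062),("scup",(240,175),.055),("plug",(408,163),.028)):print(nm,on_plane(M["top"],uv,z).round(3))
E
```

```text
scene [264. 310.] (array([480.9, 250.5]), 85.6, 51.8, -27.0) depth pt [481. 250.  28.]
scene [405. 235.] (array([ 454.8, -202.5]), 107.1, 54.6, -21.5) depth pt [ 457. -206.   27.]
scene [390. 190.] (array([ 620.5, -301.2]), 74.5, 54.6, 11.4) depth pt [ 621. -302.   29.]
top [417. 284.] (array([ 463.9, -209. ]), 93.2, 54.5, -21.0) depth pt [ 463. -207.   34.]
top [229. 277.] (array([487.7, 244.8]), 80.8, 56.2, -27.4) depth pt [487. 245.  30.]
top [454. 215.] (array([ 628.7, -306.9]), 70.0, 50.4, 11.1) depth pt [ 630. -307.   30.]
cup [[0.668 0.348 0.062]]
scup [[0.736 0.218 0.055]]
plug [[ 0.766 -0.201  0.028]]
```

View pics/jig0.png

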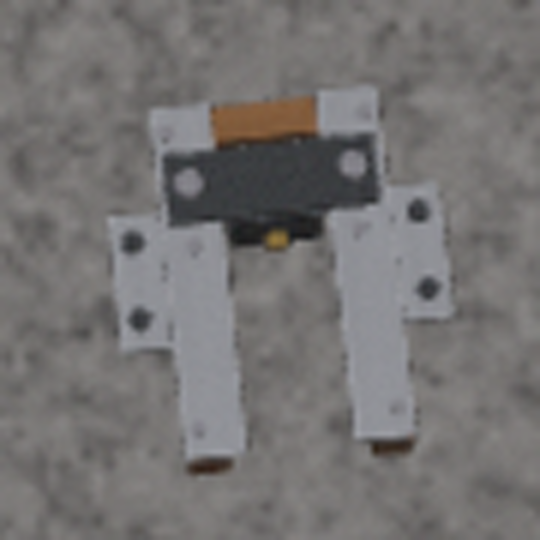

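The crop shows the lip front ends at about (187-245,456) and (355-413,438). The rear edge runs from (150,108) to (378,88). The tongue's dark front edge is at (232-322,~240), with the brass pin at (277,240). Next I compute the jig pose and the stop depth from these.

Run:
```python
from h import *
T=model("top")
f=lambda u,v:((u-.5*5)/6+285,(v-.5*5)/6+155)
g=lambda uv,z:on_plane(T,f(*uv),z)[0]
fl,fl2,fr1,fr=g((187,460),.037),g((245,453),.037),g((355,440),.037),g((413,436),.037)
rl,rr=g((150,108),.037),g((378,88),.037)
for n,v in zip("fl fl2 fr1 fr rl rr".split(),(fl,fl2,fr1,fr,rl,rr)):print(n,(v*1000).round(1))
m=(fl+fr)/2; r=(rl+rr)/2; x=r-m; yaw=np.arctan2(x[1],x[0]); y2=fl-fr; print("mouth",m.round(4),"len",np.linalg.norm(x),"wid",np.linalg.norm(y2),"yaw",np.degrees(yaw),np.degrees(np.arctan2(-y2[0],y2[1])))
ax=np.array([np.cos(yaw),np.sin(yaw),0])
for n,uv,z in(("tongue bottom",(277,240),.002),("tongue bot L",(234,244),.002),("bot R",(321,235),.002),("pin low",(277,249),.012),("pin mid",(277,241),.016)):
  print(n,((g(uv,z)-m)@ax*1000).round(1))
```

```text
fl [594.1  33.   37. ]
fl2 [596.5   9.3  37. ]
fr1 [601.  -35.5  37. ]
fr [602.2 -59.1  37. ]
rl [743.9  46.9  37. ]
rr [750.3 -48.3  37. ]
mouth [ 0.5981 -0.0131  0.037 ] len 0.14950392724930814 wid 0.09252155703233703 yaw 4.736878422170779 5.012708997905187
tongue bottom 97.9
tongue bot L 98.1
bot R 98.1
pin low 91.2
pin mid 93.6
```

The stop reads at about 97 mm, so the 96 mm depth and the long block at (462,-208), yaw -21°. I'll hover over it and look again with the wrist camera.

```bash
python3 -m creep '[{"xyz":[75,114,0],"yaw":-0.15},{"xyz":[150,227,0],"yaw":-0.3},{"xyz":[225,340,-20],"yaw":-0.45},{"xyz":[299,454,-46],"yaw":-0.593},{"xyz":[299,454,-46],"yaw":-0.593},{"xyz":[299,454,-46],"yaw":-0.593},{"xyz":[299,454,-46],"yaw":-0.593},{"xyz":[299,454,-46],"yaw":-0.593},{"xyz":[299,454,-46],"yaw":-0.593},{"xyz":[299,454,-46],"yaw":-0.593},{"xyz":[299,454,-46],"yaw":-0.593},{"xyz":[299,454,-46],"yaw":-0.593},{"xyz":[299,454,-46],"yaw":-0.593},{"xyz":[299,454,-46],"yaw":-0.593},{"xyz":[299,454,-46],"yaw":-0.593},{"xyz":[299,454,-46],"yaw":-0.593},{"xyz":[299,454,-46],"yaw":-0.593},{"xyz":[299,454,-46],"yaw":-0.593}]' 87
python3 - <<'E'
from h import *
W=model("wrist"); p,d=snapshot("wrist"); cv2.imwrite("pics/w1.png",p)
s=sense(); print(s["position"],np.degrees(np.arctan2(s["orientation"][1][0],s["orientation"][0][0])),-W[1].T@W[2])
hsv=cv2.cvtColor(p,cv2.COLOR_BGR2HSV)
m=cv2.inRange(hsv,(8,90,60),(22,255,255)); m=cv2.morphologyEx(m,cv2.MORPH_OPEN,np.ones((3,3)))
for c in cv2.findContours(m,0,1)[0]:
    if cv2.contourArea(c)<300: continue
    c=c.reshape(-1,2); u=c.mean(0); o,r=rays(W,u,True); q=o+r[0]/ (r[0]@W[1][2])*d[int(u[1]),int(u[0])]
    print(u.round(),rect(on_plane(W,c,.03,True)),(q*1000).round())
E
```

```text
time_s: 1.6
position: [0.4491, -0.2057, 0.1906]
orientation: [[0.932, -0.362, -0.0], [-0.362, -0.932, -0.001], [-0.0, 0.001, -1.0]]
contact_force: [0.6, -0.4, 0.4]
grip_width: 1.004
grip_force: 0.0
[ 0.44928605 -0.20555046  0.19064463] -21.230017532499144 [ 0.5222536  -0.2352417   0.33709261]
[357.  22.] (array([ 601.6, -293.8]), 54.1, 27.0, 46.8) [ 601. -296.   29.]
```

View pics/w1.png

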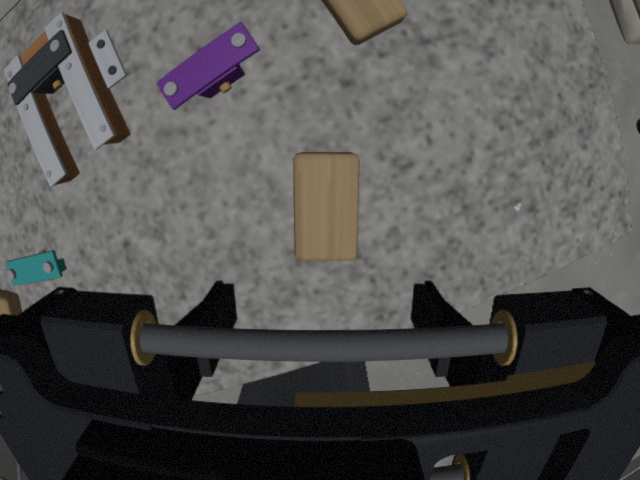

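The wrist view shows the long block at (294-358, 152-261), centred between the fingers. The colour mask missed it because its saturation is low, so I'll loosen the threshold and also remeasure the jig.

Run:
```python
from h import *
W=model("wrist"); p=cv2.imread("pics/w1.png")
hsv=cv2.cvtColor(p,cv2.COLOR_BGR2HSV); print(hsv[207,326],hsv[160,320])
m=cv2.inRange(hsv,(8,50,70),(25,255,255)); m=cv2.morphologyEx(m,cv2.MORPH_OPEN,np.ones((5,5)))
for c in cv2.findContours(m,0,1)[0]:
    if cv2.contourArea(c)<2000: continue
    c=c.reshape(-1,2); print(c.mean(0).round(),c.min(0),c.max(0),rect(on_plane(W,c,.03,True)))
# jig lips from wrist image, z=.037
for uv in((78,175),(52,184),(128,130),(105,145)):print(uv,(on_plane(W,uv,.037,True)*1000).round(1))
# height check: block corners seen in top and wrist
T=model("top"); print("centre cross-view",cross(W,(326,207),T,(418.5,283.5),True).round(4))
```

```text
[ 19  90 136] [ 18  94 136]
[326. 206.] [294 152] [358 260] (array([ 463.6, -214.6]), 93.6, 54.2, -21.3)
(78, 175) [[583.3 -10.5  37. ]]
(52, 184) [[590.6  25.6  37. ]]
(128, 130) [[595.  -80.4  37. ]]
(105, 145) [[594.1 -52.3  37. ]]
centre cross-view [ 0.463  -0.2137  0.0214]
```

Block centre is (464,-213), yaw -21.3°. I'll descend about 15 mm nearer the robot than the centre and grip.

```bash
python3 -m creep '[{"xyz":[-1,-4,-40],"yaw":0},{"xyz":[-1,-4,-80],"yaw":0},{"xyz":[-1,-4,-115],"yaw":0},{"xyz":[-1,-4,-140],"yaw":0},{"xyz":[-1,-4,-155],"yaw":0},{"xyz":[-1,-4,-165],"yaw":0},{"xyz":[-1,-4,-172],"yaw":0},{"xyz":[-1,-4,-172],"yaw":0}]' 87 && python3 -m creep '[{"xyz":[0,0,0],"yaw":0},{"xyz":[0,0,0],"yaw":0},{"xyz":[0,0,0],"yaw":0},{"xyz":[0,0,0],"yaw":0},{"xyz":[0,0,0],"yaw":0},{"xyz":[0,0,0],"yaw":0},{"xyz":[0,0,0],"yaw":0},{"xyz":[0,0,0],"yaw":0}]' 40 40
```

```text
time_s: 2.32
position: [0.4486, -0.2083, 0.0178]
orientation: [[0.933, -0.36, -0.001], [-0.36, -0.933, 0.0], [-0.001, 0.0, -1.0]]
contact_force: [-0.7, 0.1, -0.2]
grip_width: 0.999
grip_force: 0.0
time_s: 2.98
position: [0.4494, -0.208, 0.019]
orientation: [[0.933, -0.359, 0.0], [-0.359, -0.933, -0.0], [0.001, 0.0, -1.0]]
contact_force: [-0.2, -0.3, 5.8]
grip_width: 0.64
grip_force: 40.0
```

Gripped at 55.7 mm, as expected. I'll lift and carry it to a staging point in front of the mouth, then look from there.

```bash
python3 -m creep '[{"xyz":[0,0,20],"yaw":0},{"xyz":[0,0,50],"yaw":0},{"xyz":[5,20,60],"yaw":0.05},{"xyz":[14,45,60],"yaw":0.12},{"xyz":[24,80,60],"yaw":0.2},{"xyz":[34,113,60],"yaw":0.28},{"xyz":[44,145,60],"yaw":0.36},{"xyz":[51,170,60],"yaw":0.42},{"xyz":[56,187,60],"yaw":0.453},{"xyz":[56,187,60],"yaw":0.453},{"xyz":[56,187,60],"yaw":0.453},{"xyz":[56,187,60],"yaw":0.453}]'
python3 - <<'E'
from h import *
W=model("wrist"); p,d=snapshot("wrist"); cv2.imwrite("pics/w2.png",p); np.save("pics/w2.npy",d)
E
```

```text
time_s: 3.98
position: [0.5044, -0.0215, 0.0781]
orientation: [[0.996, 0.085, -0.001], [0.085, -0.996, -0.001], [-0.001, 0.001, -1.0]]
contact_force: [-0.5, -0.9, -1.5]
grip_width: 0.642
grip_force: 40.0
```

View pics/w2.png

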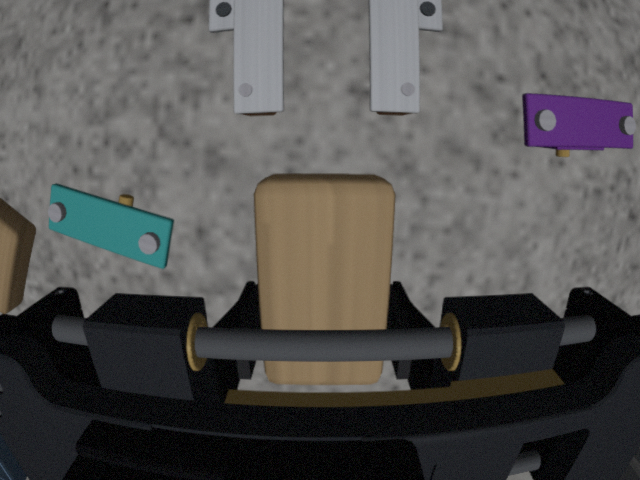

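The lip fronts are at (236-282,112) and (371-419,110). The block's front top edge spans x 255 to 394 near row 195. Next I compute the alignment.

Run:
```python
from h import *
W=model("wrist"); p=cv2.imread("pics/w2.png"); hsv=cv2.cvtColor(p,cv2.COLOR_BGR2HSV)
s=sense();x=np.array(s["position"]);R=np.array(s["orientation"]); print(x,R[:,0])
g=cv2.inRange(hsv,(0,0,130),(180,40,255)); g[150:]=0; g=cv2.morphologyEx(g,cv2.MORPH_OPEN,np.ones((9,9)))
lip=[]
for c in cv2.findContours(g,0,1)[0]:
    if cv2.contourArea(c)<1500: continue
    mk=np.zeros(g.shape,np.uint8); cv2.drawContours(mk,[c],-1,255,-1)
    E=[]
    for r in range(50,100,3):
        k=np.nonzero(mk[r])[0]; E.append((k[0],k[-1]+1,r))
    E=np.array(E,float)
    for j in(0,1):
        P=on_plane(W,E[:,[j,2]],.037,True); a=np.polyfit(P[:,0],P[:,1],1); lip.append((a,P))
        print("lip edge y at x=.598:",(np.polyval(a,.598)*1000).round(1),"yaw",np.degrees(np.arctan(a[0])).round(2))
    fr=[]
    xs=np.nonzero(mk[90])[0]
    for u in range(xs[0]+6,xs[-1]-5,4): fr.append((u,np.nonzero(mk[:,u])[0][-1]+1))
    P=on_plane(W,fr,.037,True); print("front x",(P[:,0].mean()*1000).round(1),"at y",(P[:,1].mean()*1000).round(1))
b=cv2.inRange(hsv,(8,50,70),(25,255,255)); E=[]
for r in range(200,280,4):
    k=np.nonzero(b[r,220:440])[0]+220; E.append((k[0],k[-1]+1,r))
E=np.array(E,float); E=E[(E[:,1]-E[:,0]>110)]
zt=x[2]-.019+.030
for j in(0,1):
    P=on_plane(W,E[:,[j,2]],zt,True);a=np.polyfit(P[:,0],P[:,1],1); print("block edge y at x=.55",(np.polyval(a,.55)*1000).round(1),"yaw",np.degrees(np.arctan(a[0])).round(2))
fr=[]
for u in range(290,360,5):
    fr.append((u,np.nonzero(b[150:,u])[0][0]+150))
for z in(zt-.030,zt):print("front pts at z",round(z,3),(on_plane(W,fr,z,True)[:,0]*1000).mean().round(1))
o=-W[1].T@W[2]; print("cam",o.round(4)); 
d=np.load("pics/w2.npy"); 
for uv in((260,80),(395,80),(325,230),(325,205)):
    oo,r=rays(W,uv,True); print(uv,((oo+r[0]/(r[0]@W[1][2])*d[uv[1],uv[0]])*1000).round(1))
```

```text
[ 0.50442498 -0.02198849  0.07816152] [ 0.99645571  0.08410822 -0.00134777]
lip edge y at x=.598: -38.7 yaw 4.82
lip edge y at x=.598: -64.1 yaw 6.22
front x 597.4 at y -51.0
lip edge y at x=.598: 30.2 yaw 5.0
lip edge y at x=.598: 5.7 yaw 4.92
front x 591.2 at y 18.4
block edge y at x=.55 7.0 yaw 4.38
block edge y at x=.55 -45.8 yaw 4.7
front pts at z 0.059 562.4
front pts at z 0.089 566.1
cam [ 0.5828 -0.016   0.2246]
(260, 80) [607.9  18.   35. ]
(395, 80) [613.6 -49.6  36.7]
(325, 230) [546.4 -19.9  87.9]
(325, 205) [556.1 -19.1  88.1]
```

The wrist camera puts the mouth centre at (594.5,-16), yaw 5.0°. The gripped block is within about 1 mm and 0.4° of that line. I'll lower it with a 1 mm and small yaw trim, then start the entry.

```bash
python3 -m creep '[{"xyz":[0,-1,-25],"yaw":0.004},{"xyz":[0,-1,-45],"yaw":0.004},{"xyz":[0,-1,-55],"yaw":0.004},{"xyz":[0,-1,-58.5],"yaw":0.004},{"xyz":[0,-1,-58.5],"yaw":0.004}]' && python3 -m creep '[{"xyz":[6,0.5,0],"yaw":0},{"xyz":[12,1,0],"yaw":0},{"xyz":[18,1.6,0],"yaw":0},{"xyz":[24,2.1,0],"yaw":0},{"xyz":[28,2.5,0],"yaw":0},{"xyz":[32,2.8,0],"yaw":0},{"xyz":[36,3.1,0],"yaw":0},{"xyz":[40,3.5,0],"yaw":0},{"xyz":[40,3.5,0],"yaw":0}]'
```

```text
time_s: 4.45
position: [0.5044, -0.0229, 0.0198]
orientation: [[0.996, 0.088, -0.002], [0.088, -0.996, -0.001], [-0.002, 0.001, -1.0]]
contact_force: [-0.1, -0.4, -1.0]
grip_width: 0.637
grip_force: 40.0
time_s: 5.2
position: [0.5462, -0.0182, 0.0201]
orientation: [[0.996, 0.09, 0.001], [0.09, -0.996, 0.0], [0.001, -0.0, -1.0]]
contact_force: [0.7, 0.2, -2.1]
grip_width: 0.645
grip_force: 40.0
```

```bash
python3 -m creep '[{"xyz":[4,0.3,0],"yaw":0},{"xyz":[8,0.7,0],"yaw":0},{"xyz":[12,1,0],"yaw":0},{"xyz":[16,1.4,0],"yaw":0},{"xyz":[20,1.7,0],"yaw":0},{"xyz":[24,2.1,0],"yaw":0},{"xyz":[28,2.4,0],"yaw":0},{"xyz":[31,2.7,0],"yaw":0},{"xyz":[31,2.7,0],"yaw":0}]'
python3 - <<'E'
from h import *
p,d=snapshot("wrist"); cv2.imwrite("pics/w3.png",p)
E
```

```text
time_s: 5.95
position: [0.5771, -0.0155, 0.0201]
orientation: [[0.996, 0.09, 0.001], [0.09, -0.996, 0.0], [0.001, -0.0, -1.0]]
contact_force: [1.5, -0.3, -2.2]
grip_width: 0.641
grip_force: 40.0
```

View pics/w3.png

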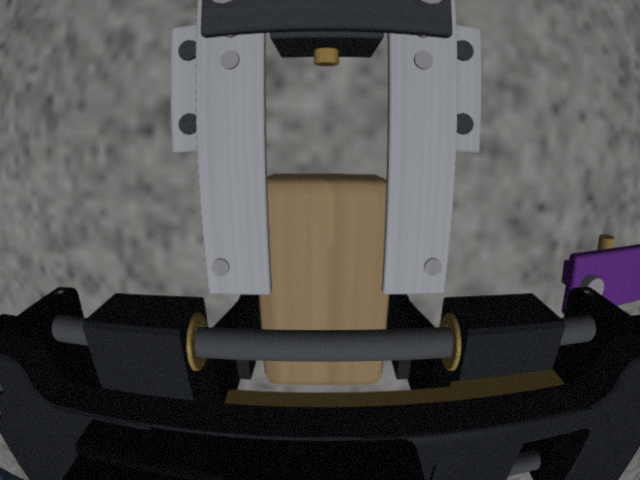

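The block is under the lips (front edge at row 175). The tongue's bottom edge is at row 55, the pin tip at (326,62) and the lip fronts at row 293. I'll check the depth from here too.

Run:
```python
from h import *
W=model("wrist"); f=lambda uv,z:on_plane(W,uv,z,True)[0]*1000
m=(f((240,293),.037)+f((415,293),.037))/2; ax=np.array([.9962,.0872,0])
print("mouth",m.round(1))
for n,uv,z in(("tongue bot",(327,56),.002),("pin tip",(326,64),.014),("foot front",(184,152),.009),("foot rear",(184,28),.009)):print(n,((f(uv,z)-m)@ax).round(1))
fr=f((326,180),.030); print("block front",((fr-m)@ax).round(1), "TCP", (np.array(sense()["position"])*1000-m)@ax)
```

```text
mouth [595.2 -16.4  37. ]
tongue bot 94.5
pin tip 88.6
foot front 53.5
foot rear 110.0
block front 42.5 TCP -18.544786414798427
```

Both views agree on a 96 mm stop. I'll set the block down, release, lift, back off, shut the gripper and lower behind the block.

```bash
python3 -m creep '[{"xyz":[0,0,-1],"yaw":0},{"xyz":[0,0,-1],"yaw":0},{"xyz":[0,0,-1],"yaw":0},{"xyz":[0,0,-1],"yaw":0},{"xyz":[0,0,-1],"yaw":0},{"xyz":[0,0,-1],"yaw":0}]' 87 && python3 -m creep '[{"xyz":[0,0,20],"yaw":0},{"xyz":[0,0,50],"yaw":0},{"xyz":[-15,-1.3,60],"yaw":0},{"xyz":[-45,-4,60],"yaw":0},{"xyz":[-68,-6,60],"yaw":0},{"xyz":[-68,-6,60],"yaw":0},{"xyz":[-68,-6,60],"yaw":0},{"xyz":[-68,-6,60],"yaw":0},{"xyz":[-68,-6,60],"yaw":0},{"xyz":[-68,-6,60],"yaw":0}]' 0 10
python3 - <<'E'
from h import *
W=model("wrist"); p,d=snapshot("wrist"); cv2.imwrite("pics/w4.png",p)
E
```

```text
time_s: 6.5
position: [0.5762, -0.0156, 0.0192]
orientation: [[0.996, 0.09, 0.0], [0.09, -0.996, -0.0], [0.0, 0.0, -1.0]]
contact_force: [-0.8, -1.1, 0.5]
grip_width: 0.967
grip_force: 0.0
time_s: 7.33
position: [0.5093, -0.0215, 0.0791]
orientation: [[0.996, 0.09, 0.001], [0.09, -0.996, 0.0], [0.001, -0.0, -1.0]]
contact_force: [0.6, 0.0, -0.0]
grip_width: 0.33
grip_force: 0.0
```

View pics/w4.png

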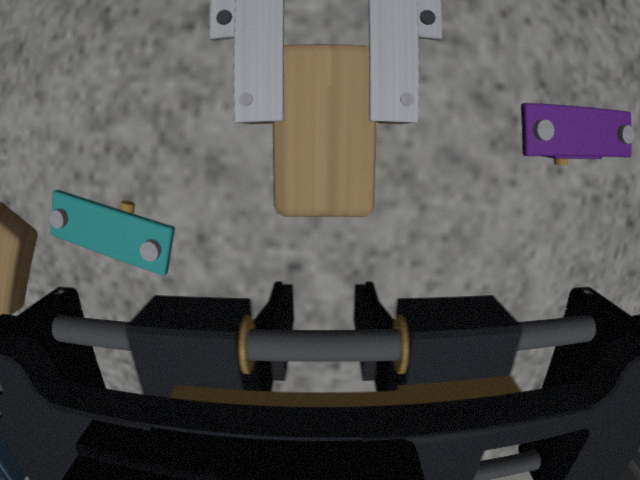

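The block sits straight in the mouth with its outer end at row 217, clear of the fingers. I'll lower with the fingers shut and push in stages.

```bash
python3 -m creep '[{"xyz":[0,0,0],"yaw":0},{"xyz":[0,0,0],"yaw":0},{"xyz":[0,0,-20],"yaw":0},{"xyz":[0,0,-40],"yaw":0},{"xyz":[0,0,-53],"yaw":0},{"xyz":[0,0,-58],"yaw":0},{"xyz":[0,0,-58],"yaw":0},{"xyz":[0,0,-58],"yaw":0}]' 0 20 && python3 -m creep '[{"xyz":[5,0.4,0],"yaw":0},{"xyz":[10,0.9,0],"yaw":0},{"xyz":[15,1.3,0],"yaw":0},{"xyz":[20,1.8,0],"yaw":0},{"xyz":[24,2.1,0],"yaw":0},{"xyz":[28,2.5,0],"yaw":0},{"xyz":[32,2.8,0],"yaw":0},{"xyz":[36,3.2,0],"yaw":0},{"xyz":[40,3.5,0],"yaw":0},{"xyz":[44,3.9,0],"yaw":0},{"xyz":[48,4.2,0],"yaw":0},{"xyz":[52,4.6,0],"yaw":0},{"xyz":[56,4.9,0],"yaw":0},{"xyz":[60,5.3,0],"yaw":0},{"xyz":[60,5.3,0],"yaw":0}]'
```

```text
time_s: 8.05
position: [0.5085, -0.0215, 0.0213]
orientation: [[0.996, 0.09, 0.0], [0.09, -0.996, 0.0], [0.0, -0.0, -1.0]]
contact_force: [-0.1, 0.3, 0.7]
grip_width: 0.007
grip_force: 0.0
time_s: 9.3
position: [0.5695, -0.0162, 0.0212]
orientation: [[0.996, 0.09, 0.002], [0.09, -0.996, 0.0], [0.002, -0.0, -1.0]]
contact_force: [0.2, 0.2, -0.1]
grip_width: 0.006
grip_force: 0.0
```

```bash
python3 -m creep '[{"xyz":[3,0.3,0],"yaw":0},{"xyz":[6,0.5,0],"yaw":0},{"xyz":[9,0.8,0],"yaw":0},{"xyz":[11,1,0],"yaw":0},{"xyz":[11,1,0],"yaw":0}]'; python3 -m creep '[{"xyz":[1,0.1,0],"yaw":0},{"xyz":[2,0.2,0],"yaw":0},{"xyz":[2,0.2,0],"yaw":0}]'
```

```text
time_s: 9.72
position: [0.5799, -0.0153, 0.0211]
orientation: [[0.996, 0.09, 0.001], [0.09, -0.996, 0.0], [0.001, -0.0, -1.0]]
contact_force: [0.4, 0.6, 0.3]
grip_width: 0.007
grip_force: 0.0
time_s: 9.97
position: [0.5811, -0.0152, 0.021]
orientation: [[0.996, 0.09, -0.0], [0.09, -0.996, -0.0], [-0.0, 0.0, -1.0]]
contact_force: [-1.9, -0.8, 1.3]
grip_width: 0.007
grip_force: 0.9
```

Run:
```python
from h import *
W=model("wrist"); p,d=snapshot("wrist"); cv2.imwrite("pics/w5.png",p)
```

```text
(no output)
```

View pics/w5.png

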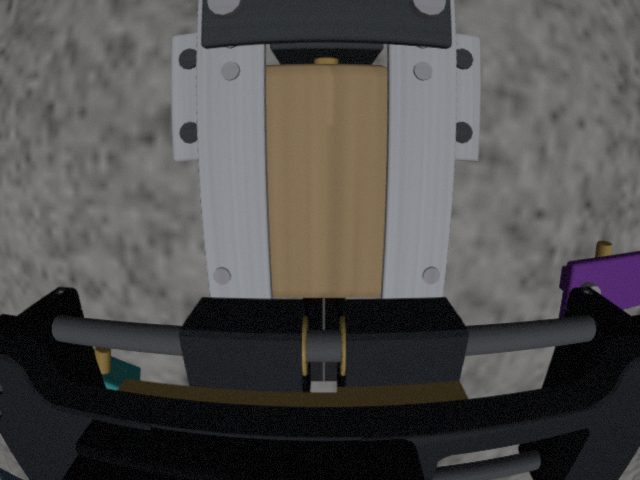

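The block's front edge (row 66) has just reached the pin (326,62), so about 5 mm remain. I'll push on in 1 mm steps and watch the force.

```bash
python3 -m creep '[{"xyz":[1,0.1,0],"yaw":0},{"xyz":[2,0.2,0],"yaw":0},{"xyz":[3,0.3,0],"yaw":0},{"xyz":[3,0.3,0],"yaw":0}]' | sed -n '2p;4p'; python3 -m creep '[{"xyz":[0.5,0,0],"yaw":0},{"xyz":[1,0.1,0],"yaw":0},{"xyz":[1,0.1,0],"yaw":0},{"xyz":[1,0.1,0],"yaw":0}]' | sed -n '2p;4p'
```

```text
position: [0.5841, -0.0149, 0.021]
contact_force: [-2.0, -0.5, 0.9]
position: [0.5842, -0.0149, 0.021]
contact_force: [-5.8, -0.3, 4.5]
```

```bash
python3 -m creep '[{"xyz":[0.5,0,0],"yaw":0},{"xyz":[1,0.1,0],"yaw":0},{"xyz":[1.5,0.1,0],"yaw":0},{"xyz":[1.5,0.1,0],"yaw":0},{"xyz":[1.5,0.1,0],"yaw":0}]' | sed -n '2p;4p'
python3 - <<'E'
from h import *
W=model("wrist"); p,d=snapshot("wrist"); cv2.imwrite("pics/w6.png",cv2.resize(p[0:320,160:480],None,fx=1.8,fy=1.8))
E
```

```text
position: [0.5842, -0.0149, 0.0209]
contact_force: [-8.6, -0.2, 6.3]
```

View pics/w6.png

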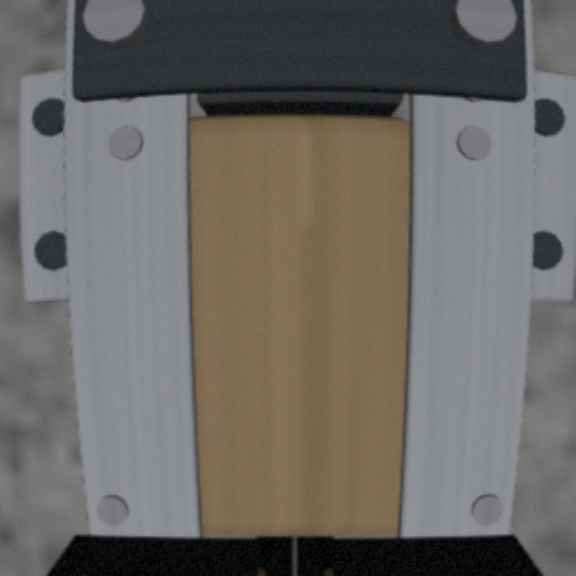

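The block now bears on the tongue: the pin is hidden and the force rises without motion. I'll back off, lift and check that the outer end is flush.

```bash
python3 -m creep '[{"xyz":[-5,-0.4,0],"yaw":0},{"xyz":[-20,-1.8,0],"yaw":0},{"xyz":[-45,-4,20],"yaw":0},{"xyz":[-70,-6,50],"yaw":0},{"xyz":[-70,-6,80],"yaw":0},{"xyz":[-70,-6,80],"yaw":0},{"xyz":[-70,-6,80],"yaw":0},{"xyz":[-70,-6,80],"yaw":0}]'
python3 - <<'E'
from h import *
W=model("wrist"); p,d=snapshot("wrist"); cv2.imwrite("pics/w7.png",p)
E
```

```text
time_s: 11.82
position: [0.5175, -0.0207, 0.1013]
orientation: [[0.996, 0.09, 0.002], [0.09, -0.996, 0.0], [0.002, 0.0, -1.0]]
contact_force: [-0.7, 0.0, -0.7]
grip_width: 0.006
grip_force: 0.0
```

View pics/w7.png

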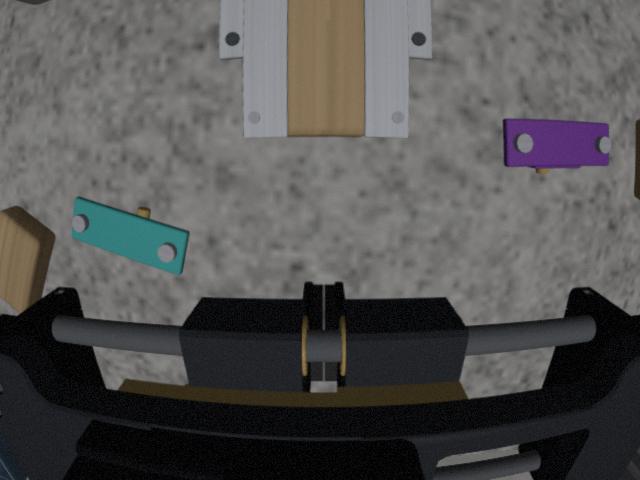

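The block's outer end lines up with both lip fronts at row 136. It is centred in the channel, and the robot is clear of everything.

```bash
python3 -c "
from station import *
print(job_done())"
```

```text
the job is handed in; nothing more can be done
None
```

The stop measured at the 96 mm depth, so I slid the long block in until it bore on the tongue with its outer end flush with the jig front, released it, and handed the job in at about 12 s; no verdict was returned.

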